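Refit a filter cassette and close its hasp

ROBOT

A 6-joint arm with a two-finger parallel gripper is mounted at the origin on the work surface. World frame = base frame: x ahead of the robot, y to its left, z up, the work surface at z = 0. Lengths are in m, angles in rad, forces in N, time in s.
With the tool pointing down it reaches from about 0.375 to 0.75 m from the base axis. Payload 9 kg.
Tool frame: the origin (TCP) lies at the very end of the fingers, on their centre line; the grasp point (between the pads) lies 19 mm behind it; z points along the fingers, y is the line along which they close (so a half turn about z gives the same grasp; the last joint's range is limited). The gripper opens to 85 mm and grips with 20 to 120 N. Pads are 22 mm wide; open, the fingers measure 114 mm over their backs; the gripper's body (76 mm by 85 mm) begins 54 mm behind the grasp point. The pads swing forward as they close: fully open they stand 13 mm farther back than shut.
Start: joints at [1.103, 0.104, 0.097, 1.564, 0, 1.353], TCP at [0.148, 0.581, 0.231] pointing down, gripper open.
Joint ranges: [-2.99, 2.99], [-0.84, 1.86], [-1.1, 1.16], [-1.84, 2.11], [-1.51, 1.56], [-3.14, 3.14]. Speed limits (rad/s): [2.22, 2.22, 2.57, 3.14, 3.14, 3.14].

INTERFACE

Orientations are given as a unit quaternion [x, y, z, w].
In Python, from plant import robot gives the robot as it stands. Calls block until the motion is done:
- robot.move_ptp(position, orientation): joint-space move of the TCP to a pose.
- robot.move_straight(position, ori=None, vel=0.15, f_stop=None): straight line of the TCP; ori=None keeps the orientation; vel is the mean speed in m/s. With f_stop (N) it stops when the force on the tool has changed by that much, and returns True; else False.
- robot.set_joints(angles): joint-space move.
- robot.release() and robot.close(grasp_force=None): open the fingers fully, or close them until they stop; grasp_force is the grip in N (None keeps the last).
- robot.pause(seconds).
- robot.solve_ik(position, orientation): joint angles nearest the present ones, or None.
- robot.state(): the state.
- robot.camera(name): name is "scene" or "top" or "wrist"; returns the picture (420x560x3 uint8, red, green, blue); there is no depth.
- robot.camera_params(name): a dict with "vertical_fov" (degrees; the focal length in pixels is half the picture's height over the tangent of half this angle, whatever the lens; pixels are square), "cx", "cy" (the principal point, pixels), "world_from_camera" (4x4, takes a point from camera to world coordinates). Camera axes: x right, y down, z forward; pixel columns grow to the right and rows downward; lengths in m; the calibration is good to about 2 mm. A picture is of the moment at which its call begins: read the wrist's pose just before it. camera_params takes no time and is no camera call; for the wrist camera it gives the pose at the moment of the call.
A pose or a line that the arm cannot do raises robot.Unreachable and nothing moves.
- robot.hand_in(): hands the job in; it is judged then, once.
The state is a dict: "clock": time; "q": joint angles; "qd": joint speeds; "joint_efforts": joint torques, N m; "ee_pos": TCP position; "eef_rot": TCP orientation; "force": force on the tool from outside, world axes, zero at the start; "moment": the same for the moment, N m; "opening": finger opening in m; "gripper_force": force on a finger pad.
Only numpy, scipy, OpenCV 4.12 (cv2) and the standard library are available. Lean on these libraries where they do the work, as an engineer would, in place of code of your own. Each camera call takes 0.05 s, during which the arm holds its last target. There are 200 camera calls.

TASK

Refit the filter cassette in the bay on top of the white instrument module: with its far end raised, hook its tongue under the blue lip, then lower it into the bay. Then swing the red-tipped steel hasp over the cassette's yellow catch and press it fully home, so that the cassette lies flush against its springy gasket, and let go. Do not force the cassette hard against the module as you fit it, and leave the two bottles where they stand.

Things in the scene. Friction and masses are not known exactly. Their poses are not given: they have to be found in the camera images.
- housing: White instrument module fixed to the bench, 250 (x) x 180 (y) x 76 mm high. Origin: centre of its underside. The open bay in its top: floor z 58, side walls at y -58.5 and +58.5 up to z 76 mm, a black end stop at each x end (see bay); lip over its -x end, sprung gasket at the +x end of its floor, hasp hinged beyond the +x end. Turned at most 0.25 rad, lip towards the robot.
- lip (a point): Middle of the lower free edge of the blue lip, at (-70, 0, 74) mm of the housing. The lip is a bar right across the module, x -125 to -70, z 74 to 81 mm: it overhangs the bay's -x stop by about 17 mm, 16 mm above the bay floor, so the 160 mm cassette cannot drop straight through the opening of about 147 mm.
- bay (a point): On the bay floor, at (0, 0, 58) mm of the housing. Two black end stops, faces at x -87 (14 mm high) and +77 (18 mm high), are clamped together up to 6 mm off these places, either way in x; their true place is not measured: feel for the -x stop. Seated, the cassette's origin is here, shifted as the stops are (play 2 mm in x, 3.5 in y); the gasket holds its +x end 6 mm up till the hasp is shut.
- cassette: Loose grey filter cassette with white pleats, 0.26 to 0.38 kg, flat on the bench at first. Origin on its underside, z up. 160 (x -85 to +75) x 110 (y) x 18 mm; only its tongue, x -85 to -53, is 8 mm thick (z 0 to 8). Held with the +x end raised 0.2 to 0.25 rad it slides under the lip up to the bay's -x stop, then turns down about the tongue.
- rib (a point): Grip point 42 mm above the cassette's underside, at (-5, 0, 42) mm of the cassette, in its blue upright rib: x -12 to +2, y -30 to +30, z 18 to 54 mm.
- tongue (a point): Middle of the tongue's end edge on the cassette, at (-85, 0, 4) mm of the cassette.
- catch (a point): Foot of the yellow catch on the cassette, at (62, 0, 18) mm of the cassette; a block 10 (x) x 20 (y) x 14 mm high standing there. When closed it passes through the hasp's window and stands 2 mm above the hasp's upper face.
- hasp (a joint): Angle of the hasp (rad). 0: closed, lying level towards the housing's -x over the cassette; grows as its free end swings up and over towards +x; pi/2 upright; starts at 1.75 to 2.1. Stays where it is left: stiff friction 0.3 Nm, about 5 N at the tip. Some 9 N down on the tip presses it home over the sprung gasket; it then stops solid near 0.
- hasp_tip (a point): Point to press: middle of the upper face of the hasp's red tip, 60 mm from the hinge axis, 4 mm above the axis when closed. The red tip is 11.5 mm thick, spans 50 to 70 mm from the axis, and presses on the cassette's top.
- hasp_hinge (a point): Middle of the hasp's hinge axis, at (96, 0, 84) mm of the housing, running along the housing's y. The hasp is a steel plate 50 mm wide and 5 mm thick reaching 70 mm from this axis, with a window for the catch, 30 mm wide, from 19 to 50 mm.
- gasket (a joint): Travel (m) of the black sprung gasket pad in the bay floor (16 x 80 mm, centre x 66 mm of the housing, shifted as the stops): 0 up, standing 6 mm above the floor; 0.006 fully pressed, flush. Spring 3 N at 0, 4 N at 0.006; more than the cassette's weight on it.
- amber_bottle: Amber glass bottle, 80 mm across, 170 mm high, in the middle, beyond the module and the cassette. Origin: centre of its underside. A bystander.
- clear_bottle: Clear glass bottle with a red cap, 76 mm across, 160 mm high, to the robot's left. Origin: centre of its underside. A bystander.
Mind the look-alikes: they are no part of the job. What is shaped like the cassette but black or green is not meant.

How it is judged:
By the outcome, as a careful person would: the job done as asked, in the order asked, and still so for the second after the job is handed in, with the robot touching nothing.
It also fails if it takes over 58 s, if anything falls off the work surface, if the arm or the gripper's body presses on something with over 40 N, if the wrist force passes 120 N, or if a joint passes its speed limit or range.

## Working session

There is one attempt and no reset: what is moved stays moved. The work goes in short steps, each a Python script; the robot and the scene stay as the last script left them, time stands still between calls to the robot, and variables do not carry over. Pictures are saved under pics/ and viewed, at most 10 in all, crops included, and the job is handed in when it is done.

```bash
ls; mkdir -p pics
python3 - <<'E'
from plant import robot
import cv2,numpy as np
for n in ("scene","top"):
    im=robot.camera(n); cv2.imwrite(f"pics/{n}0.png",im[:,:,::-1]); p=robot.camera_params(n)
    print(n,p["vertical_fov"],p["cx"],p["cy"],np.round(p["world_from_camera"],3).tolist())
s=robot.state();print(s["clock"],s["ee_pos"],s["eef_rot"],s["opening"])
E
```

```text
pics
scene 47.2739041779642 276.7759539783372 197.58455751041907 [[0.827, 0.457, -0.326, 0.962], [0.562, -0.67, 0.486, -0.638], [0.004, -0.585, -0.811, 1.111], [0.0, 0.0, 0.0, 1.0]]
top 47.76808580905045 271.03708199926086 202.89552071764908 [[-0.023, -0.98, 0.195, 0.244], [-1.0, 0.02, -0.017, 0.009], [0.013, -0.196, -0.981, 1.602], [0.0, 0.0, 0.0, 1.0]]
0.1 [0.14818023 0.58110517 0.23058491] [ 1.24558612e-01  9.92212061e-01 -5.78466671e-04 -2.07004421e-04] 0.08537492670443886
```

View pics/scene0.png

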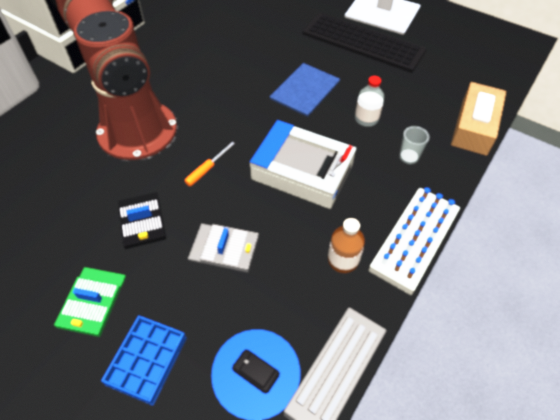

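View pics/top0.png

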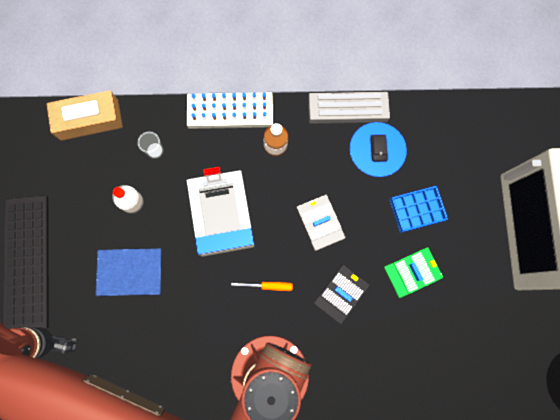

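Candidates for the cassette in the top view are grey/white at (321,222), black at (343,293) and green at (414,272). I choose the grey one. The module is at (220,212), with its lip at (224,242) and the hasp's red tip at (212,171), standing open. Next: rough positions, then wrist-camera views.

```bash
cat > h.py <<'E'
from plant import robot
import cv2,numpy as np
from scipy.spatial.transform import Rotation as R
def ray(p,uv):
    f=210/np.tan(np.radians(p["vertical_fov"]/2)); T=np.array(p["world_from_camera"])
    d=T[:3,:3]@np.array([(uv[0]-p["cx"])/f,(uv[1]-p["cy"])/f,1.]); return T[:3,3],d
def onz(p,uv,z):
    o,d=ray(p,uv); return o+d*(z-o[2])/d[2]
def proj(p,X):
    f=210/np.tan(np.radians(p["vertical_fov"]/2)); T=np.linalg.inv(p["world_from_camera"])
    c=T[:3,:3]@np.array(X)+T[:3,3]; return c[:2]/c[2]*f+[p["cx"],p["cy"]]
def down(yaw,pitch=0.):
    # tool z down; tool x along horizontal dir yaw; pitch>0 raises that +x side (cassette nose-up about its -y)
    M=np.array([[1,0,0],[0,-1,0],[0,0,-1.]])
    return (R.from_euler('z',yaw)*R.from_euler('y',-pitch)*R.from_matrix(M)).as_quat()
def snap(n,name):
    p=robot.camera_params(n); im=robot.camera(n); cv2.imwrite(f"pics/{name}.png",im[:,:,::-1]); return p,im
E
python3 - <<'E'
from h import *
p=robot.camera_params("top")
for n,uv,z in [("rib",(321,222),.05),("catch",(313,204),.03),("lipL",(197,250),.081),("lipR",(253,247),.081),("tip",(212,171),.14),("farL",(187,178),.076),("farR",(240,172),.076),("amber",(276,147),.1),("clear",(127,200),.1)]: print(n,onz(p,uv,z).round(3))
w=robot.camera_params("wrist");s=robot.state()
T=np.eye(4);T[:3,:3]=R.from_quat(s["eef_rot"]).as_matrix();T[:3,3]=s["ee_pos"]
print(w["vertical_fov"],w["cx"],w["cy"],(np.linalg.inv(T)@w["world_from_camera"]).round(3))
for pos in ([.48,-.15,.3],[.5,.15,.35]):
  for y in (0,np.pi):
    print(pos,y,robot.solve_ik(pos,down(y)))
E
```

```text
rib [ 0.485 -0.182  0.05 ]
catch [ 0.55 -0.16  0.03]
lipL [0.398 0.223 0.081]
lipR [0.404 0.044 0.081]
tip [0.642 0.169 0.14 ]
farL [0.637 0.258 0.076]
farR [0.654 0.083 0.076]
amber [ 0.731 -0.038  0.1  ]
clear [0.562 0.446 0.1  ]
63.11142449561931 281.74972016888825 202.0782811323533 [[-0.    -0.955 -0.297  0.077]
 [ 1.     0.    -0.001 -0.002]
 [ 0.001 -0.297  0.955 -0.143]
 [ 0.     0.     0.     1.   ]]
[0.48, -0.15, 0.3] 0 [-0.56353584 -0.16324449 -0.03953474  1.69450608  0.          2.57805681]
[0.48, -0.15, 0.3] 3.141592653589793 [-0.56353584 -0.16324449 -0.03953474  1.69450608  0.         -0.56353584]
[0.5, 0.15, 0.35] 0 [ 0.04056434 -0.0689591   0.14130827  1.7810637   0.         -3.10102832]
[0.5, 0.15, 0.35] 3.141592653589793 [ 0.04056434 -0.0689591   0.14130827  1.7810637   0.          0.04056434]
```

Run:
```python
from h import *
robot.move_ptp([.46,.145,.36],down(np.pi)); robot.pause(.1)
p,a=snap("wrist","wh"); np.save("ph.npy",p,allow_pickle=True)
robot.move_ptp([.44,-.175,.30],down(np.pi)); robot.pause(.1)
p,b=snap("wrist","wc"); np.save("pc.npy",p,allow_pickle=True)
print(robot.state()["clock"])
```

```text
3.625
```

View pics/wh.png

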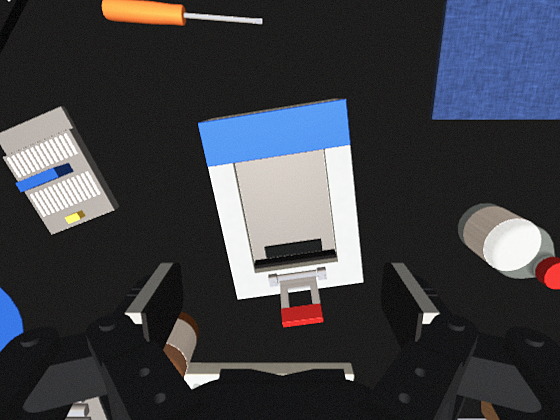

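View pics/wc.png

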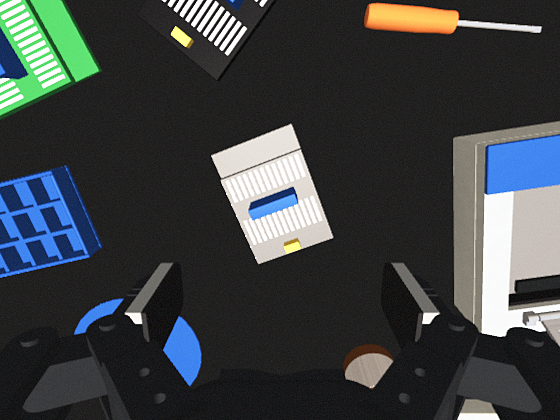

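`wh.png` shows the module: lip corners (199,122), (346,99), (351,146) and (208,166), far corners (238,299) and (363,283), red tip (302,316). `wc.png` shows the grey cassette: corners (212,155), (293,124), (333,238) and (259,264), rib (273,204), catch (292,245). It has white pleats, a grey body, a blue rib and a yellow catch. The black one at (210,25) and the green one at (45,50) are look-alikes, so my choice holds.

```bash
cat > meas.py <<'E'
from h import *
def quad(mask):
    c=max(cv2.findContours(mask.astype(np.uint8),0,2)[0],key=cv2.contourArea)
    h=cv2.convexHull(c)
    for e in np.arange(2,20,.5):
        q=cv2.approxPolyDP(h,e,True)[:,0,:]
        if len(q)<=4: return q
def blob(mask):
    n,l,s,c=cv2.connectedComponentsWithStats(mask.astype(np.uint8)); i=1+s[1:,4].argmax(); return c[i],s[i]
def fit(loc,w):  # planar rigid fit loc->w
    loc=np.array(loc)[:,:2];w=np.array(w)[:,:2];a=loc-loc.mean(0);b=w-w.mean(0)
    y=np.arctan2((a[:,0]*b[:,1]-a[:,1]*b[:,0]).sum(),(a*b).sum()); r=np.array([[np.cos(y),-np.sin(y)],[np.sin(y),np.cos(y)]])
    t=w.mean(0)-r@loc.mean(0); return t,y,(w-(loc@r.T+t))*1e3
E
python3 - <<'E'
from meas import *
ph=np.load("ph.npy",allow_pickle=True).item();pc=np.load("pc.npy",allow_pickle=True).item()
hs=lambda n:cv2.cvtColor(cv2.imread(f"pics/{n}.png"),cv2.COLOR_BGR2HSV).astype(int)
def box(m,x0,y0,x1,y1):
    o=np.zeros_like(m);o[y0:y1,x0:x1]=m[y0:y1,x0:x1];return o
H=hs("wh");blue=(abs(H[...,0]-107)<10)&(H[...,1]>120)&(H[...,2]>140)
q=quad(box(blue,180,80,370,180));print("lip px",q.tolist())
q=q[np.argsort(q[:,0]+0*q[:,1])]  # two left, two right
L=q[:2][np.argsort(q[:2,1])];Rr=q[2:][np.argsort(q[2:,1])]
# image up = towards robot; left px = world -y
loc=[(-.125,-.09),(-.070,-.09),(-.125,.09),(-.070,.09)]
w=[onz(ph,u,.081) for u in (*L,*Rr)]
w2=[]
wm=box(((H[...,1]<40)&(H[...,2]>225)),180,100,375,310)
q2=quad(wm);print("white px",q2.tolist())
q2=q2[np.argsort(q2[:,1])][2:];q2=q2[np.argsort(q2[:,0])]
w+= [onz(ph,u,.076) for u in q2];loc+=[(.125,-.09),(.125,.09)]
print(np.round(w,4).tolist());t,y,r=fit(loc,w);print("housing",t,y,r.round(1).tolist())
t4,y4,r4=fit(loc[:4],w[:4]);print("lip only",t4,y4,r4.round(1).tolist())
red=box(((H[...,0]<6)|(H[...,0]>174))&(H[...,1]>150),260,290,340,340);print("red",quad(red).tolist())
C=hs("wc");g=box((C[...,2]>75),200,110,345,275);q=quad(g);print("cas px",q.tolist())
q=q[np.argsort(q[:,1])];A=q[:2][np.argsort(q[:2,0])];B=q[2:][np.argsort(q[2:,0])]
w=[onz(pc,u,.008) for u in A]+[onz(pc,u,.018) for u in B]
loc=[(-.085,-.055),(-.085,.055),(.075,-.055),(.075,.055)]
t,y,r=fit(loc,w);print("cassette",t,y,r.round(1).tolist())
bc,_=blob(box((abs(C[...,0]-107)<12)&(C[...,1]>120),240,180,305,225));yc,_=blob(box((abs(C[...,0]-28)<6)&(C[...,1]>100),275,230,310,260))
rm=lambda x,yy:t+np.array([[np.cos(y),-np.sin(y)],[np.sin(y),np.cos(y)]])@[x,yy]
print(bc,onz(pc,bc,.052),rm(-.005,0),yc,onz(pc,yc,.031),rm(.062,0))
E
```

```text
lip px [[345, 99], [349, 144], [207, 166], [199, 122]]
white px [[349, 145], [362, 281], [238, 298], [208, 167]]
[[0.4129, 0.0439, 0.081], [0.4667, 0.0501, 0.081], [0.3862, 0.2184, 0.081], [0.4391, 0.2263, 0.081], [0.6594, 0.0812, 0.076], [0.6317, 0.2569, 0.076]]
housing [0.52237703 0.14970305] 0.15441160308358884 [[0.2, 2.3], [-0.4, 0.1], [1.2, -1.0], [-0.3, -1.6], [-0.3, 1.2], [-0.4, -1.0]]
lip only [0.52259    0.14938742] 0.15162722045305838 [[0.3, 2.3], [-0.3, 0.2], [0.8, -1.1], [-0.7, -1.5]]
red [[320, 304], [322, 322], [283, 327], [281, 309]]
cas px [[290, 123], [333, 237], [258, 263], [211, 155]]
cassette [ 0.49492234 -0.18516423] 0.3744043749588435 [[0.2, 0.8], [0.2, -0.8], [-0.8, 0.3], [0.4, -0.3]]
[272.77592372 203.20023838] [ 0.48677493 -0.18671166  0.052     ] [ 0.49026872 -0.18699283] [292.05932203 246.66101695] [ 0.55337141 -0.1622695   0.031     ] [ 0.55262733 -0.1624897 ]
```

```bash
cat >> h.py <<'E'
HO,HY=np.array([.5224,.1497,0]),.154
CO,CY=np.array([.4949,-.1852,0]),.374
ZG=.025
M=R.from_matrix([[1,0,0],[0,-1,0],[0,0,-1.]])
def ori(yaw,th): return (R.from_euler('z',yaw)*R.from_euler('y',-th)*R.from_euler('z',np.pi/2)*M)
def tcp(O,yaw,th,off=(0,0)):  # TCP pose for cassette origin O (world), yaw, pitch
    r=R.from_euler('z',yaw)*R.from_euler('y',-th)
    return O+r.apply([-.005+off[0],off[1],ZG]), ori(yaw,th).as_quat()
def hw(x,y,z): return HO+R.from_euler('z',HY).apply([x,y,z])
def tongue(x,y,z,th):  # cassette pose for bottom tongue edge at housing (x,y,z)
    r=R.from_euler('z',HY)*R.from_euler('y',-th)
    return tcp(hw(x,y,z)+r.apply([.085,0,0]),HY,th)
E
python3 - <<'E'
from h import *
P,q=tcp(CO,CY,0)
robot.move_ptp(P+[0,0,.07],q); robot.move_straight(P,vel=.12)
robot.close(80); s=robot.state(); print(s["opening"],s["gripper_force"],s["ee_pos"]-P,s["force"])
robot.move_straight(P+[0,0,.13],vel=.25)
P,q=tongue(-.055,0,.13,.225); robot.move_ptp(P,q); robot.pause(.2)
s=robot.state(); print(s["clock"],s["opening"],s["ee_pos"]-P,s["force"],s["q"])
p,_=snap("wrist","held"); np.save("pheld.npy",p,allow_pickle=True)
p,_=snap("top","topheld");a=cv2.imread("pics/topheld.png")[130:270,160:300];b=cv2.resize(a,None,fx=3,fy=3)
cv2.imwrite("pics/topcrop.png",b)
E
```

```text
0.012524295292645536 79.58247542381287 [ 0.00046418 -0.00016111  0.00052341] [1.69744393 1.31362938 3.3482141 ]
8.3083 0.012671171345141934 [ 0.00025213 -0.00098068 -0.00022992] [-0.29313746  0.64680018 -3.72172574] [ 0.02437073 -0.32124093 -0.42761798  1.24163395  0.02832229  1.44580978]
```

View pics/held.png

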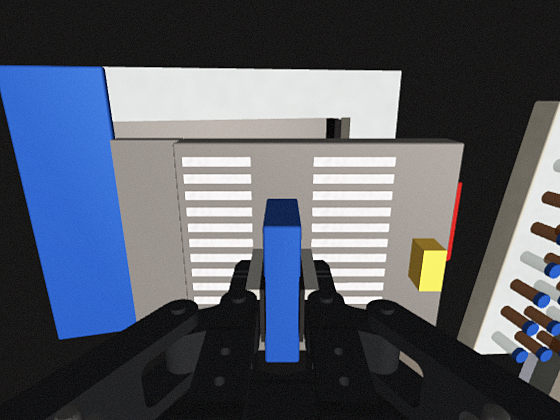

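The picture shows the cassette square in the grip. Its +y top edge runs from about (175,142) to (463,142), and the module's +y top edge from (105,67) to (401,71). Bay wall edge is near y=121 px, and the lip's free edge runs from (104,67) to about (136,330). I'll compare these with the predictions.

Run:
```python
from h import *
p=np.load("pheld.npy",allow_pickle=True).item(); s=robot.state()
r=R.from_euler('z',HY)*R.from_euler('y',-.225); O=np.array(s["ee_pos"])-r.apply([-.005,0,ZG])
for n,X in [("cas+x+y",(.075,.055,.018)),("step+y",(-.053,.055,.018)),("rib top+y x+",(.002,.03,.054)),("rib top+y x-",(-.012,.03,.054)),("catch top -y +x",(.067,-.01,.032))]: print(n,proj(p,O+r.apply(X)).round(1))
for n,X in [("lipfree+y",(-.07,.09,.081)),("far+y",(.125,.09,.076)),("lipfree0",(-.07,-.085,.081)),("wall top in",(0,.0585,.076)),("wall foot",(0,.0585,.058)),("wall top in",(-.07,.0585,.076))]: print(n,proj(p,hw(*X)).round(1))
g=cv2.imread("pics/held.png",0).astype(int)
for c in (200,260,340,420): 
    col=g[:,c-3:c+4].mean(1); d=np.diff(col); print(c,[(i,int(d[i])) for i in range(50,165) if abs(d[i])>14])
for rr in (90,200,300):
    d=np.diff(g[rr-3:rr+4].mean(0)); print(rr,[(i,int(d[i])) for i in range(60,470) if abs(d[i])>20][:6])
```

```text
cas+x+y [467.7 141.1]
step+y [174.8 141.5]
rib top+y x+ [304.8 224.5]
rib top+y x- [265.7 224.5]
catch top -y +x [443.1 289.2]
lipfree+y [101.8  65.8]
far+y [400.  71.]
lipfree0 [139.5 322.1]
wall top in [225.7 119.1]
wall foot [223.9 117.4]
wall top in [112.  120.9]
200 [(66, 28), (67, 143), (68, 59), (119, -34), (137, -55), (138, -79), (141, 23), (142, 43), (143, 29), (156, 72), (157, 23)]
260 [(67, 64), (68, 123), (69, 44), (118, -38), (137, -57), (138, -77), (141, 22), (142, 41), (143, 30), (144, 14)]
340 [(68, 61), (69, 125), (70, 44), (116, -21), (117, -68), (118, -55), (119, -33), (141, 19), (142, 43), (143, 36), (144, 15), (156, 65), (157, 22)]
420 [(137, 20), (138, 15), (141, 18), (142, 47), (143, 38), (144, 20)]
90 [(104, -26), (105, -38), (107, 167), (108, 20), (398, -66), (399, -127)]
200 [(118, 23), (178, 26), (184, 39), (251, -24), (265, -35), (266, -49)]
300 [(132, 36), (193, 84), (194, 29), (195, 33), (218, -26), (219, -96)]
```

```bash
cat >> h.py <<'E'
DY=.0008
def err(P): return R.from_euler('z',-HY).apply(np.array(robot.state()["ee_pos"])-P)*1e3
E
python3 - <<'E'
from h import *
P,q=tongue(-.064,DY,.090,.225); robot.move_straight(P,q,vel=.1); robot.pause(.3); e=err(P); print("e",e, robot.state()["force"])
c=-R.from_euler('z',HY).apply(e)/1e3
P,q=tongue(-.064,DY,.0592,.225); print(robot.move_straight(P+c,q,vel=.05,f_stop=6)); robot.pause(.2)
s=robot.state(); print(s["clock"],err(P),s["force"])
np.save("c.npy",c)
snap("wrist","low")
E
```

```text
e [ 0.38642761 -0.05703889  0.62558467] [ 0.25091933  0.59340405 -3.19680461]
True
10.1083 [-0.8554799   0.17287945 -1.51102961] [0.01332755 0.13959036 4.66452707]
```

Run:
```python
from h import *
P,q=tongue(-.064,DY,.0592,.225)
robot.move_straight(P,q,vel=.02); robot.pause(.3); s=robot.state(); print(err(P),s["force"])
for k in range(3): robot.pause(.1); print(err(P).round(2))
e=err(P)
if e[2]<-.3: robot.move_straight(P+[0,0,-e[2]/1e3],q,vel=.02); robot.pause(.2); s=robot.state(); print(err(P),s["force"])
print(s["clock"])
```

```text
[-0.10799529 -0.00416162 -0.20771577] [-0.87080482 -0.60096027 -3.45394417]
[-0.07  0.   -0.13]
[ 0.    0.01 -0.02]
[ 0.    0.01 -0.  ]
10.7833
```

View pics/low.png

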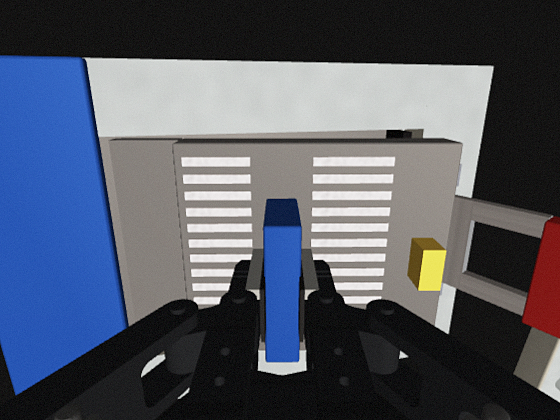

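The tongue is inside the bay, beside the lip (edge at px x≈125), with the catch at (428,265), and it isn't touching. Next I feel for the stop.

Run:
```python
from h import *
P,q=tongue(-.0955,DY,.0592,.225); P0,_=tongue(0,DY,.0592,.225)
hit=robot.move_straight(P,q,vel=.02,f_stop=4); 
s=robot.state(); print(hit,"edge x",err(P0),R.from_euler('z',-HY).apply(s["force"]))
robot.pause(.3); s=robot.state(); print("settled",err(P0),R.from_euler('z',-HY).apply(s["force"]),s["clock"])
```

```text
True edge x [-84.33368515   0.09016451   0.11462545] [ 4.40512256  0.63854459 -0.48905977]
settled [-8.42955924e+01  7.03639726e-02 -3.60113931e-01] [5.50158414 0.58963263 0.57448252] 12.4
```

Contact at 5 N puts the stop at about -86.1 mm, so the shift is about +0.9. I back off 0.2 mm and turn the cassette down about the tongue's edge.

Run:
```python
from h import *
un=lambda:R.from_euler('z',-HY).apply(robot.state()["force"]).round(1)
for i,th in enumerate([.225,.2,.17,.14,.11,.08,.055]):
    P,q=tongue(-.0841,DY,.0592-.0001*i,th); hit=robot.move_straight(P,q,vel=.02,f_stop=8); robot.pause(.1)
    print(th,hit,err(P).round(2),un())
    if hit: break
robot.pause(.3); print(err(P).round(2),un(),robot.state()["moment"],robot.state()["clock"])
```

```text
0.225 False [-0.09 -0.02 -0.17] [ 2.8 -0.1 -2.7]
0.2 False [-0.29  0.   -0.36] [ 1.4 -0.5 -3.6]
0.17 False [-0.36  0.15 -0.23] [-0.  -0.3 -3.3]
0.14 False [-0.2   0.09 -0.04] [ 0.7 -0.8 -3.2]
0.11 False [-0.13  0.07 -0.  ] [ 0.5 -0.3 -2.8]
0.08 False [-0.07  0.04  0.02] [ 0.8  1.3 -3.8]
0.055 False [-0.07  0.04  0.01] [-0.1  0.1 -2.9]
[-0.02  0.01  0.08] [ 0.3  0.2 -4. ] [0.02414111 0.11068378 0.00169537] 15.3
```

Run:
```python
from h import *
P,q=tongue(-.0841,DY,.0583,.042); print(robot.move_straight(P,q,vel=.02,f_stop=6)); robot.pause(.1)
robot.release(); s=robot.state(); print(s["opening"],s["force"])
robot.move_straight(P+[0,0,.10],q,vel=.2)
robot.move_ptp(hw(-.06,0,.36),down(HY+np.pi)); robot.pause(.2)
p,_=snap("wrist","seat"); np.save("pseat.npy",p,allow_pickle=True); print(robot.state()["clock"])
```

```text
False
0.0854084864027897 [0.36666854 0.60805006 0.73975678]
18.6583
```

View pics/seat.png

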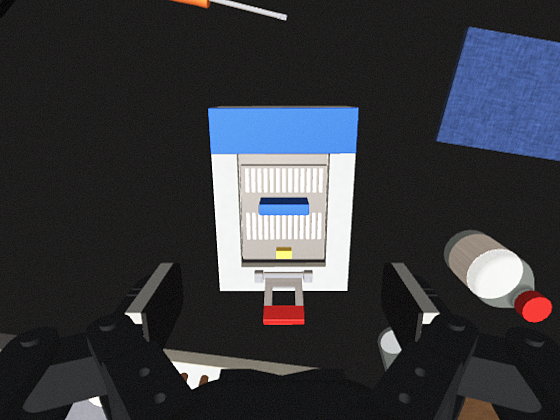

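The cassette lies in the bay, with the tongue under the lip, catch at (284,253), end stop gap at (284,263) and red tip at (284,315). Now the hasp angle and a check on the catch position.

Run:
```python
from meas import *
p=np.load("pseat.npy",allow_pickle=True).item()
H=cv2.cvtColor(cv2.imread("pics/seat.png"),cv2.COLOR_BGR2HSV).astype(int)
red=((H[...,0]<8)|(H[...,0]>172))&(H[...,1]>120); red[:, :240]=0; red[:,330:]=0; print("red",quad(red).tolist())
yl=(abs(H[...,0]-28)<7)&(H[...,1]>100); yl[:230]=0; yl[270:]=0; yl[:,:265]=0; yl[:,305:]=0;c,s=blob(yl); print("catch",c,s)
def hp(a,r,o,y=0): return hw(.096-r*np.cos(a)+o*np.sin(a),y,.084+r*np.sin(a)+o*np.cos(a))
for a in (1.75,1.85,1.95,2.05,2.1): print(a,[proj(p,hp(a,r,o)).round(1).tolist() for r,o in ((70,4),(70,-7.5),(50,-7.5)) for r,o in [(r/1e3,o/1e3)]])
# catch prediction, pitch .04, shift .9
r=R.from_euler('z',HY)*R.from_euler('y',-.04); O=hw(-.0841,0,.058)+r.apply([.085,0,0])
print([proj(p,O+r.apply(x)).round(1).tolist() for x in ((.057,0,.018),(.057,0,.032),(.067,0,.032))])
print("catch y mm",R.from_euler('z',-HY).apply(onz(p,c,.092)-HO))
```

```text
red [[304, 308], [303, 324], [263, 324], [263, 306]]
catch [283.15555556 254.02222222] [276 250  16   9 135]
1.75 [[283.2, 314.7], [283.2, 307.5], [283.2, 295.6]]
1.85 [[283.2, 318.5], [283.2, 312.2], [283.2, 299.0]]
1.95 [[283.2, 321.7], [283.2, 316.3], [283.2, 302.1]]
2.05 [[283.2, 324.3], [283.2, 319.9], [283.2, 304.8]]
2.1 [[283.2, 325.4], [283.2, 321.5], [283.2, 306.0]]
[[283.1, 247.4], [283.1, 251.6], [283.1, 258.6]]
catch y mm [6.18194234e-02 8.28390398e-05 9.20000000e-02]
```

The hasp is at about 2.07 rad and the catch is at y≈0, so it fits the window. Next I push the hasp over from the +x side, then follow it down.

Run:
```python
from h import *
q=down(HY+np.pi); un=lambda:R.from_euler('z',-HY).apply(robot.state()["force"]).round(1)
robot.close(40)
robot.move_ptp(hw(.160,0,.20),q); robot.move_straight(hw(.160,0,.122),q,vel=.15,f_stop=10); robot.pause(.1); print(un())
print(robot.move_straight(hw(.075,0,.122),q,vel=.06,f_stop=22)); print(un(),err(hw(0,0,0)),robot.state()["clock"])
robot.pause(.2); p,im=snap("wrist","push"); np.save("ppush.npy",p,allow_pickle=True); snap("scene","spush")
a=cv2.imread("pics/spush.png")[90:230,230:400]; cv2.imwrite("pics/spc.png",np.vstack([cv2.resize(a,None,fx=2,fy=2)]))
b=cv2.imread("pics/push.png"); b=b[100:400,100:460]; a=cv2.resize(a,(364,300)); cv2.imwrite("pics/both.png",np.hstack([b,a]))
```

```text
[0.7 0.3 1.1]
True
[ 3.8  0.7 -0.6] [ 7.92748557e+01 -7.72249652e-02  1.21207568e+02] 22.55
```

View pics/both.png

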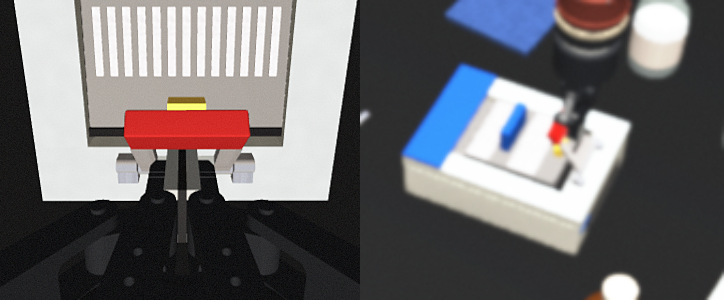

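The red tip at crop (187,128) has swung over and stands above the yellow catch, at about 0.9 rad, with the finger behind it. I lift out and follow the tip down from above.

Run:
```python
from h import *
q=down(HY+np.pi); un=lambda:R.from_euler('z',-HY).apply(robot.state()["force"]).round(1)
robot.move_straight(hw(.0793,0,.165),q,vel=.12); robot.move_straight(hw(.058,0,.165),q,vel=.12); robot.pause(.1)
for a in (.9,.75,.6,.5,.4,.3,.2):
    x=max(.096-.07*np.cos(a)+.004*np.sin(a)+.003,.036); z=.084+.07*np.sin(a)+.004*np.cos(a)
    hit=robot.move_straight(hw(x,0,z),q,vel=.06,f_stop=20); print(a,hit,err(hw(0,0,0)).round(1),un())
    if hit: break
print(robot.state()["clock"])
```

```text
0.9 False [ 58.4   0.  140.7] [-0.2 -0.  -0. ]
0.75 False [ 50.3   0.  134.7] [-1.2 -0.4  0.6]
0.6 False [ 43.3  -0.  126.8] [-0.3 -0.2  0.4]
0.5 False [ 39.4   0.  121. ] [ 0.4 -0.2  0.3]
0.4 False [ 36.   -0.  114.8] [-0.4 -0.7 -0.3]
0.3 False [ 35.9   0.  108.2] [ 1.3 -0.   0.5]
0.2 False [ 36.1   0.  101.6] [ 0.1  0.7 -0.2]
26.0333
```

Run:
```python
from h import *
p,_=snap("wrist","miss"); np.save("pmiss.npy",p,allow_pickle=True); p,_=snap("scene","smiss")
b=cv2.imread("pics/miss.png")[100:400,100:460]; a=cv2.imread("pics/smiss.png")[110:200,270:379]
cv2.imwrite("pics/both2.png",np.hstack([b,cv2.resize(a,(364,300))]))
```

```text
(no output)
```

View pics/both2.png

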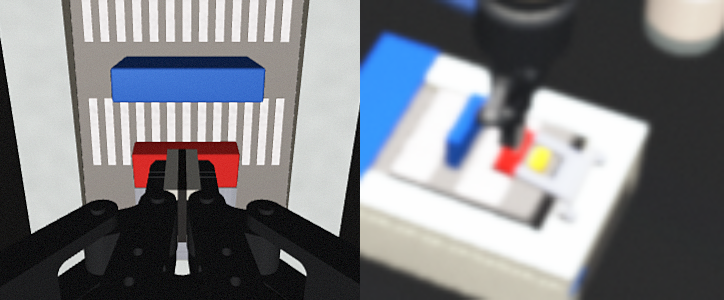

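The hasp already lies low: the yellow catch shows through its window (right crop, (540,157)) and the finger is right above the red tip. I press it home.

Run:
```python
from h import *
q=down(HY+np.pi); un=lambda:R.from_euler('z',-HY).apply(robot.state()["force"]).round(1)
for z in (.096,.092,.090,.089,.088,.0875,.087,.0865,.086,.085,.084):
    hit=robot.move_straight(hw(.036,0,z),q,vel=.015,f_stop=20); robot.pause(.15); print(z,hit,err(hw(0,0,0)).round(2),un())
    if un()[2]>26: break
robot.pause(.3); print(err(hw(0,0,0)).round(2),un(),robot.state()["clock"])
```

```text
0.096 False [ 3.626e+01 -1.000e-02  9.595e+01] [0.  0.2 0.2]
0.092 False [3.595e+01 1.000e-02 9.193e+01] [-1.8 -0.3  0.9]
0.09 False [ 3.596e+01 -1.000e-02  8.997e+01] [-2.3  0.8  2.7]
0.089 False [ 3.596e+01 -2.000e-02  8.903e+01] [-3.9 -0.   4.7]
0.088 False [35.97  0.   88.05] [-4.4  0.6  4.9]
0.0875 False [ 3.596e+01 -1.000e-02  8.765e+01] [-4.6 -0.3  6. ]
0.087 False [3.598e+01 1.000e-02 8.760e+01] [-6.1  0.9  9.5]
0.0865 False [3.600e+01 3.000e-02 8.757e+01] [-8.3 -0.1 12. ]
0.086 False [35.99  0.   87.5 ] [-9.5  0.2 17.4]
0.085 False [3.604e+01 1.000e-02 8.748e+01] [-14.4   0.   23.4]
0.084 False [3.608e+01 1.000e-02 8.742e+01] [-17.8   0.7  31.9]
[ 3.610e+01 -1.000e-02  8.744e+01] [-17.4  -0.5  32.4] 31.325
```

Solid at TCP z 87.5 mm (closed is nominally 88), so it is fully home. I lift off and check.

Run:
```python
from meas import *
q=down(HY+np.pi)
robot.move_straight(hw(.036,0,.13),q,vel=.1); robot.move_ptp(hw(-.06,0,.33),q); robot.pause(.5)
p,im=snap("wrist","fin"); 
cv2.imwrite("pics/finc.png",cv2.resize(cv2.imread("pics/fin.png")[90:330,170:400],None,fx=2.3,fy=2.3))
H=cv2.cvtColor(im,cv2.COLOR_RGB2HSV).astype(int)
red=((H[...,0]<8)|(H[...,0]>172))&(H[...,1]>120); red[:,:240]=0; red[:,330:]=0; print("red",quad(red).tolist())
def hp(a,r,o,y=0): return hw(.096-r*np.cos(a)+o*np.sin(a),y,.084+r*np.sin(a)+o*np.cos(a))
for a in (0,.05,.1,.2): print(a,[proj(p,hp(a,*ro,y)).round(1).tolist() for ro in ((.07,.004),(.05,.004),(.07,-.0075)) for y in (0,)])
print(robot.state()["clock"])
```

```text
red [[303, 237], [303, 251], [263, 250], [267, 234]]
0 [[283.2, 236.4], [283.1, 251.4], [283.1, 232.8]]
0.05 [[283.2, 237.7], [283.1, 252.4], [283.1, 233.6]]
0.1 [[283.2, 239.2], [283.1, 253.6], [283.1, 234.6]]
0.2 [[283.2, 242.7], [283.2, 256.2], [283.2, 237.1]]
33.375
```

View pics/finc.png

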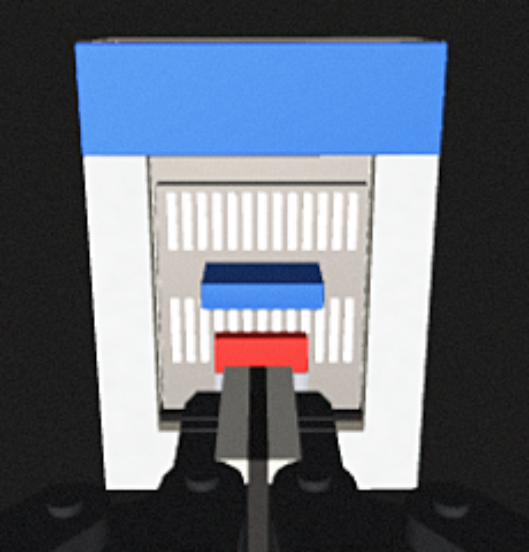

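The cassette lies flush, and the red tip rows of about 237 to 251 match a hasp angle of 0. The robot is clear of everything.

```bash
python3 -c "
from h import *
print(robot.hand_in())"
```

```text
the job is handed in; nothing more can be done
None
```

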